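Point out the odd fitting on the rack and log it

ROBOT

A 6-joint arm with a two-finger parallel gripper is mounted at the origin on the work surface. World frame = base frame: x ahead of the robot, y to its left, z up, the work surface at z = 0. Lengths are in mm, angles in rad, forces in N, time in s.
With the tool pointing down it reaches from about 350 to 875 mm from the base axis. Payload 4.2 kg.
Tool frame: the origin (TCP) lies between the finger pads, 19 mm behind the fingertips; this is the grasp point; z points along the fingers, y is the line along which they close (so a half turn about z gives the same grasp; the last joint's range is limited). The gripper opens to 85 mm and grips with 20 to 120 N. Pads are 22 mm wide; open, the fingers measure 114 mm over their backs; the gripper's body (76 mm by 85 mm) begins 54 mm behind the grasp point. The pads swing forward as they close: fully open they stand 13 mm farther back than shut.
Start: joints at [1.574, 0.385, 0.008, 0, -1.194, -0.259], TCP at [158.105, 604.65, 250.012] pointing down, gripper open.
Joint ranges: [-3.14, 3.14], [-1.21, 2.06], [-1.07, 1.41], [-3.16, 2.05], [-2.99, -0.16], [-3.1, 3.1]. Speed limits (rad/s): [2.79, 2.79, 3.14, 3.14, 3.14, 3.14].

INTERFACE

Orientations are given as a 3x3 rotation matrix whose columns are the frame's x, y, z axes.
In Python, from workcell import get_obs, read_camera, calibration, sign_off gives the robot as it stands.
- The arm moves only by the tool jog_arm, never from a script. Its argument "rows" is a list of rows, each a list of 3 entries, a list of its own where there are three numbers: the finger opening in mm, from 0 to 85.4, then the shift along the tool's x, y, z in mm, then the turn, a rotation vector about the tool's x, y, z in degrees. In form: [[gripper, [dx, dy, dz], [rx, ry, rz]], ...]. A call has 1 to 10 rows; each row shifts and turns the commanded pose from where the row before left it, along the tool's axes as they then stand; what a row does not reach is not made up. A row lasts 1/10 s, in which the tool goes at most 50 mm and 8.59 degrees, less where a joint would pass 70% of its speed; a pose out of reach is approached as far as the arm can. A call with a gripper value outside its range is refused whole. The fingers move at their own pace and stop on an object; "grip_force" is the grip in N (left out, the last holds). Time passes only in rows, so rows that do not move let the fingers close. It gives the time, the measured TCP pose, the force, the opening and the grip force at its end, in the units of the state.
- get_obs(): the state, without advancing time (a new reading comes with each control period).
- read_camera(name): name is "scene" or "side" or "wrist"; returns (picture, depth): 420x560x3 uint8, blue, green, red; 420x560 float32, mm along the optical axis (not along the pixel's ray), 0 where there is no reading.
- calibration(name): a dict with "mtx" (3x3 intrinsics, pixels), "extrinsics" (4x4, takes a point from world to camera coordinates). Camera axes: x right, y down, z forward; pixel columns grow to the right and rows downward; lengths in mm; the calibration is good to about 2 mm. A picture is of the moment at which its call begins: read the wrist's pose just before it. calibration takes no time and is no camera call; for the wrist camera it gives the pose at the moment of the call.
- sign_off(): hands the job in; it is judged then, once.
The state is a dict: "time_s": time; "joint_positions": joint angles; "joint_vel": joint speeds; "joint_torque": joint torques, N m; "tool_pos": TCP position; "ee_rot": TCP orientation; "wrist_force": force on the tool from outside, world axes, zero at the start; "moment": the same for the moment, N m; "grip_width": finger opening in mm; "gripper_force": force on a finger pad.
Only numpy, scipy, OpenCV 4.12 (cv2) and the standard library are available. Lean on these libraries where they do the work, as an engineer would, in place of code of your own. Each camera call takes 0.05 s, during which the arm holds its last target. There are 200 camera calls.

TASK

One tall fitting has got in among the short ones on the orange rack. Point it out to the overhead camera: with the gripper pointing down, hold the fingertips one or two centimetres above the middle of its top for a good two seconds, without touching it and without pointing at any other fitting; then press the large button on the grey logging box fully down and let it come up again. Leave everything else alone, the small button and the other tall fitting standing off the rack included, and move or lift nothing.

Things in the scene. Friction and masses are not known exactly. Their poses are not given: they have to be found in the camera images.
- tall: the one tall fitting that stands on the rack among the short ones: turned steel, 64 mm high: flange 32 mm across below, waist 24 mm across, collar 30 mm across and 12 mm high at the top; loose, stands on its flange; origin at the centre of its underside
- tall_top (a point): centre of the top face of the tall fitting on the rack, 64 mm above its underside (109 mm above the table); z is up
- log (a joint): travel of the large round button: 0 up, 0.006 m fully down; sprung, takes about 5 N to push right down and comes up again by itself
- log_top (a point): centre of the top face of the large round white button (38 mm across) on the logging box, 62 mm above the table when up; it stands 10 mm proud of a fixed black collar 54 mm across and 12 mm high; it is pressed straight down (-z); the only other button on the box is much smaller
- undo (a joint): travel of the small round white button (16 mm across) on the same box, 80 mm from the large one centre to centre: 0 up, 0.004 m down; not to be pressed
- logbox: the logging box: fixed grey box 110 x 150 mm, 40 mm high, with a small dark display and the two buttons on its flat top; it stands to the right or to the left of the rack, the blue bin on the other side. Origin at the centre of its underside; along its own y axis the large button lies 38 mm to +y and the small one 42 mm to -y, both 12 mm to -x
- rack: the rack: fixed orange board 180 x 235 mm on four short steel legs, top 45 mm above the table, 3 rows of 4 dark holes 55 mm apart, six of them covered by fittings (one tall, five short); origin on the table under its centre, z up, its long side along y
- spare: a second tall fitting, like the one on the rack, but standing on the table in front of the rack, on the robot's side: turned steel, 64 mm high: flange 32 mm across below, waist 24 mm across, collar 30 mm across and 12 mm high at the top; origin at the centre of its underside. Not the one meant; to be left alone
- spare_top (a point): centre of the top face of that second tall fitting, off the rack
- short1: a short fitting standing on the rack: turned steel, 26 mm high, flange 32 mm across and 10 mm high below, 25 mm across above; origin at the centre of its underside. To be left alone
- short2: a short fitting standing on the rack: turned steel, 26 mm high, flange 32 mm across and 10 mm high below, 25 mm across above; origin at the centre of its underside. To be left alone
- short3: a short fitting standing on the rack: turned steel, 26 mm high, flange 32 mm across and 10 mm high below, 25 mm across above; origin at the centre of its underside. To be left alone
- short4: a short fitting standing on the rack: turned steel, 26 mm high, flange 32 mm across and 10 mm high below, 25 mm across above; origin at the centre of its underside. To be left alone
- short5: a short fitting standing on the rack: turned steel, 26 mm high, flange 32 mm across and 10 mm high below, 25 mm across above; origin at the centre of its underside. To be left alone
- short1_top (a point): centre of the top face of that short fitting (71 mm above the table)
- short2_top (a point): centre of the top face of that short fitting (71 mm above the table)
- short3_top (a point): centre of the top face of that short fitting (71 mm above the table)
- short4_top (a point): centre of the top face of that short fitting (71 mm above the table)
- short5_top (a point): centre of the top face of that short fitting (71 mm above the table)
- cap1: a loose red plastic ring on the table beside the rack, 36 mm across, 12 mm high; origin under its centre. Bystander
- cap2: another such red ring, at the rack's other side. Bystander
- driver: a screwdriver lying on the table beyond the rack, along world y; origin under its middle. Bystander
- carton: a small closed cardboard carton 80 x 60 mm, 50 mm high, on the table at the left; origin under its centre. Bystander
- bin: a fixed open blue bin 160 x 150 mm, 75 mm high, with steel fittings in it; origin under its centre. Bystander
Not all that is in view belongs to the job. What is meant by the logbox is not purple, turquoise or yellow, and is the larger of those in its own colour.

How it is judged:
By the outcome, as a careful person would: the job done as asked, in the order asked, and still so for the second after the job is handed in, with the robot touching nothing.
It also fails if it takes over 40 s, if anything falls off the work surface, if the arm or the gripper's body presses on something with over 40 N, if the wrist force passes 120 N, or if a joint passes its speed limit or range.

## Working session

There is one attempt and no reset: what is moved stays moved. The work goes in short steps, Python scripts to look and compute and a tool call to move; the robot and the scene stay as the last step left them, time stands still between calls to the robot, and variables do not carry over. Pictures are saved under pics/ and viewed, at most 10 in all, crops included, and the job is handed in when it is done.

Besides the shell and the picture viewer there is one more tool, called after "Emit:" as name(argument=value, ...), one argument or row to a line, values as JSON. jog_arm: Moves the arm, as the interface text tells. Its arguments: {"type":"object","properties":{"rows":{"type":"array"},"grip_force":{"type":"number"}},"required":["rows"]}

```bash
mkdir -p pics; cat > h.py <<'E'
import numpy as np, cv2
from workcell import get_obs, read_camera, calibration, sign_off
def world(name,d,cal=None):
    c=cal or calibration(name); K=np.array(c["mtx"]); E=np.linalg.inv(np.array(c["extrinsics"]))
    v,u=np.indices(d.shape); P=np.stack([(u-K[0,2])/K[0,0]*d,(v-K[1,2])/K[1,1]*d,d],-1)
    return P@E[:3,:3].T+E[:3,3]
def ray(name,u,v,z):
    c=calibration(name); K=np.array(c["mtx"]); E=np.linalg.inv(np.array(c["extrinsics"]))
    r=E[:3,:3]@np.linalg.solve(K,[u,v,1.]); o=E[:3,3]; return o+r*(z-o[2])/r[2]
E
python3 - <<'E'
from h import *
for n in("scene","side"):
    im,d=read_camera(n); cv2.imwrite(f"pics/{n}0.png",im); np.savez(f"pics/{n}0.npz",im=im,d=d)
    print(n,np.linalg.inv(np.array(calibration(n)["extrinsics"]))[:3].round(2).tolist())
o=get_obs();print(o["time_s"],np.round(o["tool_pos"],1),np.round(o["ee_rot"],3).tolist(),o["grip_width"])
E
```

```text
scene [[-0.61, 0.65, -0.45, 1024.81], [0.79, 0.49, -0.37, 341.41], [-0.02, -0.58, -0.82, 1035.06]]
side [[-1.0, -0.02, 0.08, 417.8], [-0.08, 0.48, -0.87, 931.76], [-0.02, -0.88, -0.48, 643.52]]
0.1 [158.  604.2 249. ] [[0.967, -0.253, -0.0], [-0.253, -0.967, -0.002], [0.0, 0.002, -1.0]] 85.26898671719223
```

View pics/scene0.png

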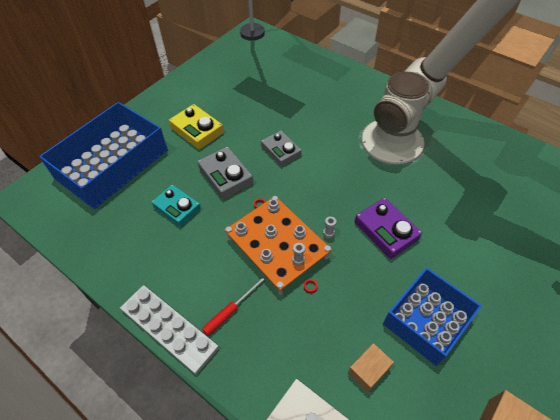

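View pics/side0.png

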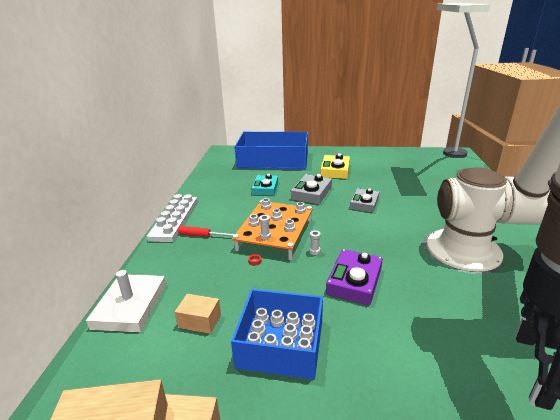

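The scene view shows these candidates:
- **Tall fitting on the rack:** at scene (299,250), side (265,225).
- **Not the one meant:** the spare off the rack at scene (330,226), and a tall post on the white block at side (123,285).
- **Short fittings on the rack:** scene (274,203), (241,228), (271,231), (300,232) and (266,256).
- **Logging box:** the larger grey one at scene (225,172), with its big button at (234,172). The smaller grey box at (281,148), and the yellow, turquoise and purple ones, are ruled out.

Next I measure the tall fitting and the box, and check a close crop.

```bash
cat > m.py <<'E'
from h import *
for n in("scene","side"):
    f=np.load(f"pics/{n}0.npz"); im,d=f["im"],f["d"]; W=world(n,d); hsv=cv2.cvtColor(im,cv2.COLOR_BGR2HSV)
    org=cv2.inRange(hsv,(5,150,120),(18,255,255)); k,l,s,c=cv2.connectedComponentsWithStats(org)
    v,u=np.where(org>0); 
    i=1+np.argmax(s[1:,4]); P=W[l==i]; P=P[np.abs(P[:,2]-45)<6]
    print(n,"rack",s[i],cv2.minAreaRect(P[:,:2].astype(np.float32)),P[:,2].mean())
    def blob(lo,hi,bx,tag,extra=None):
        m=((W[...,2]>lo)&(W[...,2]<hi)&(d>0)); q=np.zeros_like(m); q[bx[1]:bx[3],bx[0]:bx[2]]=1; m&=q
        if extra is not None:m&=extra
        k,l,s,c=cv2.connectedComponentsWithStats(m.astype(np.uint8))
        for j in range(1,k):
            if s[j,4]>6:
                P=W[l==j]; print(n,tag,c[j].round(),s[j,4],"mean",P.mean(0).round(1),"ext",np.ptp(P,0).round())
    B={"scene":(215,190,345,290),"side":(225,190,330,265)}[n]; blob(100,115,B,"top109"); blob(65,76,B,"z71")
    B={"scene":(190,140,258,200),"side":(285,170,335,205)}[n]
    blob(57,68,B,"btn",(hsv[...,2]>170)&(hsv[...,1]<40)); blob(36,43,B,"boxtop"); blob(46,85,B,"z>46")
f=np.load("pics/scene0.npz")["im"]; g=np.load("pics/side0.npz")["im"]
a=cv2.resize(f[130:300,185:355],(400,400),interpolation=2); b=cv2.resize(g[160:280,215:335],(400,400),interpolation=2)
cv2.imwrite("pics/crop.png",np.hstack([a,b]))
E
python3 m.py
```

```text
scene rack [ 226  199  106   91 3652] ((546.6466064453125, -48.97993469238281), (237.09695434570312, 179.95681762695312), 77.57133483886719) 45.77156134621878
scene top109 [299. 248.] 117 mean [565.4  34.9 109.1] ext [30. 28. 13.]
scene z71 [273. 203.] 58 mean [ 472.8 -118.9   71.6] ext [25. 24.  9.]
scene z71 [332. 221.] 37 mean [423.2  40.8  66.4] ext [28. 25.  4.]
scene z71 [241. 226.] 65 mean [ 585.2 -139.8   71.4] ext [24. 23. 11.]
scene z71 [271. 229.] 67 mean [543.6 -71.7  71.4] ext [24. 25. 11.]
scene z71 [300. 229.] 68 mean [498.  -10.1  71.5] ext [25. 23. 10.]
scene z71 [266. 253.] 76 mean [609.  -34.8  71.1] ext [23. 25. 10.]
scene z71 [298. 258.] 20 mean [570.7  37.9  69.7] ext [18. 21. 10.]
scene btn [220. 153.] 11 mean [ 417.  -370.1   60.7] ext [13. 10.  5.]
scene btn [233. 169.] 86 mean [ 441.3 -293.5   62.9] ext [34. 34.  9.]
scene boxtop [198. 140.] 7 mean [ 404.7 -479.5   39. ] ext [12.  7.  5.]
scene boxtop [223. 169.] 884 mean [ 447.  -332.2   40.3] ext [143. 176.   7.]
scene z>46 [221. 156.] 74 mean [ 418.5 -365.4   54. ] ext [30. 31. 17.]
scene z>46 [234. 172.]
[... 354 characters left out ...]
]
side z71 [300. 204.] 32 mean [ 469.6 -118.8   69.7] ext [22. 24.  7.]
side z71 [276. 211.] 35 mean [540.1 -72.1  69.4] ext [22. 25.  7.]
side z71 [253. 217.] 40 mean [605.6 -35.3  69.3] ext [24. 26.  8.]
side z71 [289. 222.] 38 mean [496.   -9.8  69.5] ext [21. 26.  7.]
side z71 [265. 230.] 26 mean [561.6  41.4  71.2] ext [20. 10. 10.]
side btn [311. 183.] 44 mean [ 438.5 -291.7   60.2] ext [32. 40.  5.]
side boxtop [311. 184.] 385 mean [ 439.6 -326.6   39. ] ext [144. 168.   7.]
side z>46 [318. 177.] 34 mean [ 414.3 -365.4   52.2] ext [26. 29. 13.]
side z>46 [311. 185.] 105 mean [ 439.7 -285.6   54.9] ext [50. 44. 17.]
side z>46 [300. 203.] 20 mean [ 470.  -123.2   70.4] ext [22. 18.  4.]
```

View pics/crop.png

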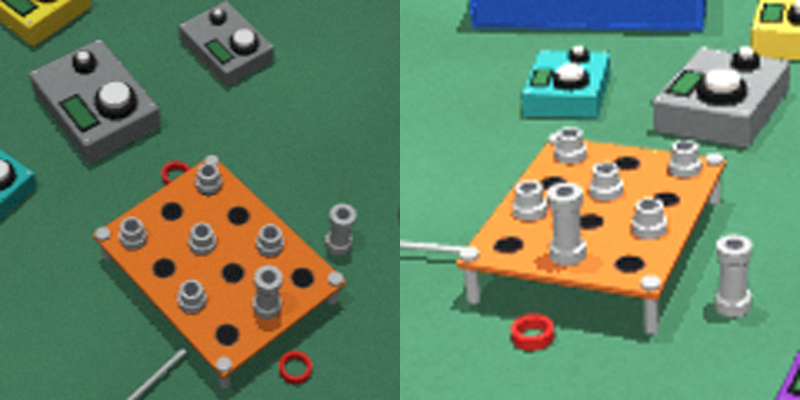

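The crop confirms it: one tall fitting stands on the rack, with its top at (563, 35, 109). The spare and the white-block post are off the rack. The large button on the larger grey box is at (441, −291, 62), with the small one about 80 mm away. I'm moving above the tall fitting with the fingers shut.

Emit:
jog_arm(
  rows=[
    [0, [10, 8, 0], [0, 0, 0]],
    [0, [20, 17, 0], [0, 0, 0]],
    [0, [26, 22, 0], [0, 0, 0]],
    [0, [26, 22, 0], [0, 0, 0]],
    [0, [26, 22, 0], [0, 0, 0]],
    [0, [26, 22, 0], [0, 0, 0]],
    [0, [26, 22, 0], [0, 0, 0]],
    [0, [26, 22, 0], [0, 0, 0]],
    [0, [26, 22, 0], [0, 0, 0]],
    [0, [26, 22, 0], [0, 0, 0]],
  ],
  grip_force=20,
)

```text
time_s: 1.1
tool_pos: [338.0, 347.7, 250.0]
ee_rot: [[0.967, -0.253, -0.0], [-0.253, -0.967, -0.0], [-0.0, 0.0, -1.0]]
wrist_force: [0.8, 0.0, -0.1]
grip_width: 0.1
gripper_force: 0.0
```

Emit:
jog_arm(
  rows=[
    [0, [26, 22, 0], [0, 0, 0]],
    [0, [26, 22, 0], [0, 0, 0]],
    [0, [26, 22, 0], [0, 0, 0]],
    [0, [26, 22, 0], [0, 0, 0]],
    [0, [26, 22, 0], [0, 0, 0]],
    [0, [26, 22, 0], [0, 0, 0]],
    [0, [26, 22, 0], [0, 0, 0]],
    [0, [26, 22, 0], [0, 0, 0]],
    [0, [14, 10, 0], [0, 0, 0]],
    [0, [8, 4, 0], [0, 0, 0]],
  ],
)

```text
time_s: 2.1
tool_pos: [512.1, 105.9, 249.7]
ee_rot: [[0.967, -0.256, -0.001], [-0.256, -0.967, -0.0], [-0.001, 0.0, -1.0]]
wrist_force: [-0.2, 0.2, -0.3]
grip_width: -0.0
gripper_force: 0.0
```

Emit:
jog_arm(
  rows=[
    [0, [14, 12, 6], [0, 0, 0]],
    [0, [20, 16, 12], [0, 0, 0]],
    [0, [18, 14, 12], [0, 0, 0]],
    [0, [10, 8, 12], [0, 0, 0]],
    [0, [5, 5, 12], [0, 0, 0]],
    [0, [0, 0, 6], [0, 0, 0]],
    [0, [0, 0, 0], [0, 0, 0]],
    [0, [0, 0, 0], [0, 0, 0]],
  ],
)

```text
time_s: 2.9
tool_pos: [562.8, 38.5, 190.4]
ee_rot: [[0.968, -0.252, 0.001], [-0.252, -0.968, 0.0], [0.001, -0.0, -1.0]]
wrist_force: [0.6, -0.2, 0.6]
grip_width: 0.1
gripper_force: 0.0
```

```bash
python3 - <<'E'
from h import *
o=get_obs();print(o["time_s"],np.round(o["tool_pos"],1),np.round(o["ee_rot"],3).tolist())
c=calibration("wrist");im,d=read_camera("wrist");W=world("wrist",d,c)
print(np.linalg.inv(np.array(c["extrinsics"]))[:3].round(2).tolist())
for lo,hi in((104,114),(50,66)):
    m=((W[...,2]>lo)&(W[...,2]<hi)&(d>0)&(np.hypot(W[...,0]-563,W[...,1]-35)<60)).astype(np.uint8)
    k,l,s,cc=cv2.connectedComponentsWithStats(m)
    for j in range(1,k):
        if s[j,4]>30: P=W[l==j];print(lo,s[j],P.mean(0).round(1),((P.max(0)+P.min(0))/2).round(1),np.ptp(P,0).round())
s,ds=read_camera("side"); Ws=world("side",ds)
m=(np.hypot(Ws[...,0]-563,Ws[...,1]-35)<40)&(Ws[...,2]>118)&(ds>0)
print("tip from side z min",np.percentile(Ws[m][:,2],[0,1,3]),Ws[m][Ws[m][:,2]<Ws[m][:,2].min()+8].mean(0))
m=(np.hypot(Ws[...,0]-563,Ws[...,1]-35)<25)&(Ws[...,2]>50)&(Ws[...,2]<118);v,u=np.where(m);print("tall px",u.min(),u.max(),v.min(),v.max())
a=cv2.resize(s[120:270,190:340],(400,400),interpolation=2)
cv2.imwrite("pics/near.png",np.hstack([a,cv2.resize(im,(400,300))[:,:] if 0 else cv2.copyMakeBorder(cv2.resize(im,(400,300)),0,100,0,0,0)]))
E
```

```text
2.9 [562.8  38.5 190.4] [[0.968, -0.252, 0.001], [-0.252, -0.968, 0.0], [0.001, -0.0, -1.0]]
[[-0.25, -0.92, -0.3, 638.55], [-0.97, 0.24, 0.08, 18.34], [0.0, 0.31, -0.95, 313.93]]
104 [ 264  201   44   42 1432] [564.6  31.4 108.6] [563.6  31.7 107.5] [30. 29.  7.]
50 [266 182  38  27 407] [572.3  29.9  57.7] [568.4  31.6  58.1] [23. 31. 16.]
tip from side z min [171.35369534 176.34989276 185.00679856] [560.09317675  43.5976921  174.38969833]
tall px 259 270 215 238
```

View pics/near.png

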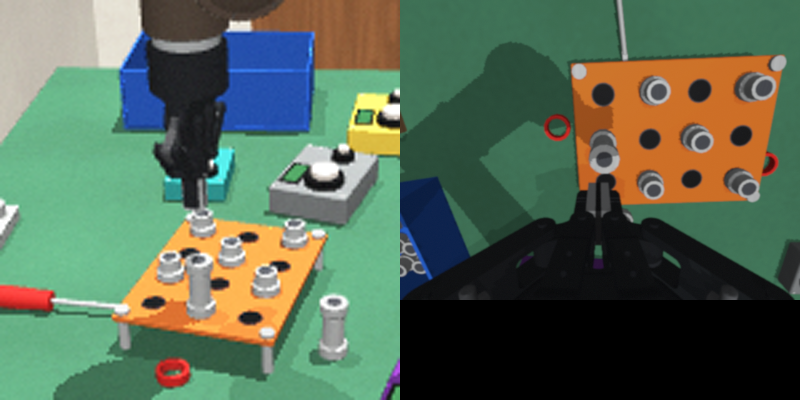

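The picture shows the shut fingertips straight above the tall fitting: side crop (195,205) over (200,260). The tips measure z ≈ 171 with the TCP at 190, which confirms the 19 mm. Averaging the three views puts the fitting's centre at about (564, 34). I'm lowering to 15 mm above its top and holding.

Emit:
jog_arm(
  rows=[
    [0, [1, 2, 6], [0, 0, 0]],
    [0, [1, 2, 10], [0, 0, 0]],
    [0, [0.4, 0.3, 10], [0, 0, 0]],
    [0, [0, 0, 9], [0, 0, 0]],
    [0, [0, 0, 7], [0, 0, 0]],
    [0, [0, 0, 4], [0, 0, 0]],
    [0, [0, 0, 1], [0, 0, 0]],
    [0, [0, 0, 0], [0, 0, 0]],
    [0, [0, 0, 0], [0, 0, 0]],
    [0, [0, 0, 0], [0, 0, 0]],
  ],
)

```text
time_s: 4.0
tool_pos: [564.3, 33.1, 143.4]
ee_rot: [[0.967, -0.253, 0.001], [-0.253, -0.967, 0.0], [0.001, -0.0, -1.0]]
wrist_force: [-0.3, -0.1, 0.0]
grip_width: 0.5
gripper_force: 0.0
```

```bash
python3 - <<'E'
from h import *
o=get_obs();print(o["time_s"],np.round(o["tool_pos"],1))
a,_=read_camera("side");b,_=read_camera("scene")
cv2.imwrite("pics/point.png",np.hstack([cv2.resize(a[170:260,220:310],(400,400),interpolation=2),cv2.resize(b[190:290,250:350],(400,400),interpolation=2)]))
E
```

```text
4.0 [564.3  33.1 143.4]
```

View pics/point.png

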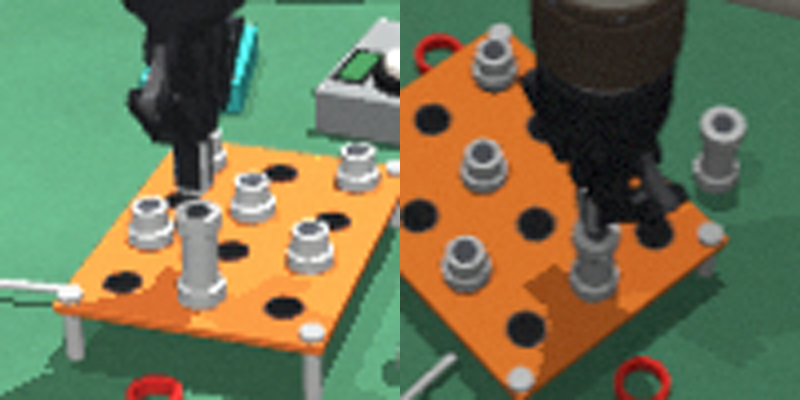

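The crops show the tips about 15 mm above the tall fitting's collar, roughly 3 mm off its axis: side tip (194,190) against collar (200,210), scene tip (590,225) against (596,235). I'm applying a small correction, then holding for 3 s.

Emit:
jog_arm(
  rows=[
    [0, [-2.3, -0.8, 0], [0, 0, 0]],
    [0, [0, 0, 0], [0, 0, 0]],
    [0, [0, 0, 0], [0, 0, 0]],
    [0, [0, 0, 0], [0, 0, 0]],
    [0, [0, 0, 0], [0, 0, 0]],
    [0, [0, 0, 0], [0, 0, 0]],
    [0, [0, 0, 0], [0, 0, 0]],
    [0, [0, 0, 0], [0, 0, 0]],
    [0, [0, 0, 0], [0, 0, 0]],
    [0, [0, 0, 0], [0, 0, 0]],
  ],
)

```text
time_s: 5.1
tool_pos: [562.1, 34.4, 143.0]
ee_rot: [[0.967, -0.253, 0.0], [-0.253, -0.967, -0.0], [0.0, -0.0, -1.0]]
wrist_force: [0.3, 0.3, 0.1]
grip_width: -0.0
gripper_force: 0.0
```

Emit:
jog_arm(
  rows=[
    [0, [0, 0, 0], [0, 0, 0]],
    [0, [0, 0, 0], [0, 0, 0]],
    [0, [0, 0, 0], [0, 0, 0]],
    [0, [0, 0, 0], [0, 0, 0]],
    [0, [0, 0, 0], [0, 0, 0]],
    [0, [0, 0, 0], [0, 0, 0]],
    [0, [0, 0, 0], [0, 0, 0]],
    [0, [0, 0, 0], [0, 0, 0]],
    [0, [0, 0, 0], [0, 0, 0]],
    [0, [0, 0, 0], [0, 0, 0]],
  ],
)

```text
time_s: 6.1
tool_pos: [562.0, 34.4, 143.0]
ee_rot: [[0.967, -0.253, -0.0], [-0.253, -0.967, -0.0], [-0.0, 0.0, -1.0]]
wrist_force: [-0.5, 0.0, 0.3]
grip_width: -0.4
gripper_force: 0.0
```

Emit:
jog_arm(
  rows=[
    [0, [0, 0, 0], [0, 0, 0]],
    [0, [0, 0, 0], [0, 0, 0]],
    [0, [0, 0, 0], [0, 0, 0]],
    [0, [0, 0, 0], [0, 0, 0]],
    [0, [0, 0, 0], [0, 0, 0]],
    [0, [0, 0, 0], [0, 0, 0]],
    [0, [0, 0, 0], [0, 0, 0]],
    [0, [0, 0, 0], [0, 0, 0]],
    [0, [0, 0, 0], [0, 0, 0]],
    [0, [0, 0, 0], [0, 0, 0]],
  ],
)

```text
time_s: 7.1
tool_pos: [562.1, 34.4, 143.0]
ee_rot: [[0.967, -0.253, 0.0], [-0.253, -0.967, 0.0], [0.0, -0.0, -1.0]]
wrist_force: [-0.5, 0.5, -0.4]
grip_width: 0.3
gripper_force: 0.0
```

Emit:
jog_arm(
  rows=[
    [0, [0, 0, -5], [0, 0, 0]],
    [0, [0, 0, -12], [0, 0, 0]],
    [0, [0, 0, -15], [0, 0, 0]],
    [0, [0, 0, -15], [0, 0, 0]],
    [0, [0, 0, -8], [0, 0, 0]],
    [0, [0, 0, -2], [0, 0, 0]],
    [0, [0, 0, 0], [0, 0, 0]],
  ],
)

```text
time_s: 7.8
tool_pos: [562.0, 34.4, 200.3]
ee_rot: [[0.967, -0.253, 0.0], [-0.253, -0.967, 0.0], [0.0, -0.0, -1.0]]
wrist_force: [-0.4, 0.2, 0.3]
grip_width: -0.2
gripper_force: 0.0
```

Emit:
jog_arm(
  rows=[
    [0, [-1, 12, 0], [0, 0, 0]],
    [0, [-3, 26, 0], [0, 0, 0]],
    [0, [-4, 38, 0], [0, 0, 0]],
    [0, [-4, 40, 0], [0, 0, 0]],
    [0, [-4, 40, 0], [0, 0, 0]],
    [0, [-4, 40, 0], [0, 0, 0]],
    [0, [-4, 40, 0], [0, 0, 0]],
    [0, [-4, 40, 0], [0, 0, 0]],
    [0, [-4, 36, 0], [0, 0, 0]],
    [0, [-2, 22, 0], [0, 0, 0]],
  ],
)

```text
time_s: 8.8
tool_pos: [442.4, -282.4, 199.2]
ee_rot: [[0.967, -0.255, -0.002], [-0.255, -0.967, 0.001], [-0.002, -0.0, -1.0]]
wrist_force: [0.8, 0.2, -0.9]
grip_width: 0.2
gripper_force: 0.0
```

Emit:
jog_arm(
  rows=[
    [0, [-1, 10, 5], [0, 0, 0]],
    [0, [0, 2, 15], [0, 0, 0]],
    [0, [0, 0, 20], [0, 0, 0]],
    [0, [0, 0, 15], [0, 0, 0]],
    [0, [0, 0, 5], [0, 0, 0]],
    [0, [0, 0, 0], [0, 0, 0]],
    [0, [0, 0, 0], [0, 0, 0]],
  ],
)

```text
time_s: 9.5
tool_pos: [441.1, -291.5, 140.4]
ee_rot: [[0.968, -0.252, 0.001], [-0.252, -0.968, -0.0], [0.001, 0.0, -1.0]]
wrist_force: [-0.2, 0.0, 0.1]
grip_width: 0.2
gripper_force: 0.0
```

```bash
python3 - <<'E'
from h import *
o=get_obs();print(o["time_s"],np.round(o["tool_pos"],1),np.round(o["ee_rot"],3).tolist())
c=calibration("wrist");im,d=read_camera("wrist");W=world("wrist",d,c);hsv=cv2.cvtColor(im,cv2.COLOR_BGR2HSV)
m=((W[...,2]>57)&(W[...,2]<68)&(d>0)&(hsv[...,2]>140)&(hsv[...,1]<60)&(np.hypot(W[...,0]-440,W[...,1]+292)<120)).astype(np.uint8)
k,l,s,cc=cv2.connectedComponentsWithStats(m)
for j in range(1,k):
    if s[j,4]>30: P=W[l==j];print(s[j],P.mean(0).round(1),cv2.minEnclosingCircle(P[:,:2].astype(np.float32)))
a,_=read_camera("side");b,_=read_camera("scene")
cv2.imwrite("pics/btn.png",np.hstack([cv2.resize(x,(266,266),interpolation=2) for x in(a[120:220,260:360],b[110:210,180:280],im[:, 70:490])]))
E
```

```text
9.5 [ 441.1 -291.5  140.4] [[0.968, -0.252, 0.001], [-0.252, -0.968, -0.0], [0.001, 0.0, -1.0]]
[ 256  202   54   50 2112] [ 441.1 -295.7   61.5] ((440.1087341308594, -295.24017333984375), 18.681720733642578)
[388 223  21  20 339] [ 416.2 -371.1   59.4] ((415.6283874511719, -371.48638916015625), 7.570795059204102)
```

View pics/btn.png

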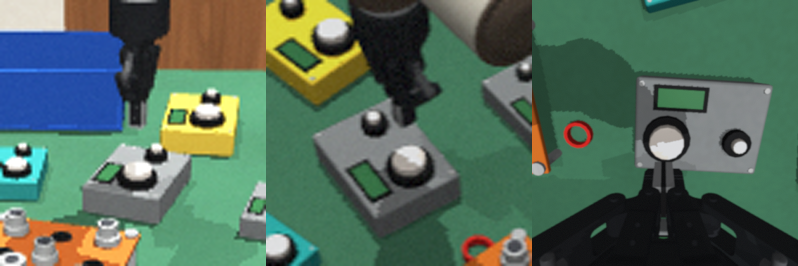

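The wrist view shows the fingers over the large button of the larger grey box: button at crop (666,138), small one at (736,143). Its circle fits 37 mm across at z 61.5, centre (440, −293.5). I'm descending and pressing in small steps.

Emit:
jog_arm(
  rows=[
    [0, [-0.5, 2, 5], [0, 0, 0]],
    [0, [0, 0, 12], [0, 0, 0]],
    [0, [0, 0, 14], [0, 0, 0]],
    [0, [0, 0, 12], [0, 0, 0]],
    [0, [0, 0, 8], [0, 0, 0]],
    [0, [0, 0, 4], [0, 0, 0]],
    [0, [0, 0, 2], [0, 0, 0]],
    [0, [0, 0, 2], [0, 0, 0]],
    [0, [0, 0, 2], [0, 0, 0]],
    [0, [0, 0, 1], [0, 0, 0]],
  ],
)

```text
time_s: 10.65
tool_pos: [440.0, -293.4, 78.5]
ee_rot: [[0.968, -0.253, 0.001], [-0.253, -0.968, -0.0], [0.001, 0.0, -1.0]]
wrist_force: [-0.2, -0.1, 2.0]
grip_width: 0.3
gripper_force: 1.3
```

Emit:
jog_arm(
  rows=[
    [0, [0, 0, 1], [0, 0, 0]],
    [0, [0, 0, 1], [0, 0, 0]],
    [0, [0, 0, 0], [0, 0, 0]],
  ],
)

```text
time_s: 10.95
tool_pos: [440.0, -293.5, 76.4]
ee_rot: [[0.968, -0.253, 0.001], [-0.253, -0.968, -0.0], [0.001, 0.0, -1.0]]
wrist_force: [0.2, 0.7, 4.7]
grip_width: -0.0
gripper_force: 1.9
```

Emit:
jog_arm(
  rows=[
    [0, [0, 0, 1], [0, 0, 0]],
    [0, [0, 0, 1], [0, 0, 0]],
    [0, [0, 0, 0], [0, 0, 0]],
  ],
)

```text
time_s: 11.25
tool_pos: [440.0, -293.5, 74.7]
ee_rot: [[0.968, -0.253, 0.001], [-0.253, -0.968, -0.001], [0.001, 0.0, -1.0]]
wrist_force: [-1.5, 1.5, 8.5]
grip_width: 0.0
gripper_force: 4.0
```

Emit:
jog_arm(
  rows=[
    [0, [0, 0, 1], [0, 0, 0]],
    [0, [0, 0, 0], [0, 0, 0]],
    [0, [0, 0, 0], [0, 0, 0]],
  ],
)

```text
time_s: 11.55
tool_pos: [440.0, -293.5, 74.7]
ee_rot: [[0.968, -0.252, 0.001], [-0.252, -0.968, -0.001], [0.001, 0.001, -1.0]]
wrist_force: [-3.5, 3.1, 14.0]
grip_width: 0.0
gripper_force: 6.8
```

The TCP stayed at 74.7 while the force rose to 14 N, so the button is hard on its stop. I'm letting it come up and retreating straight upward.

Emit:
jog_arm(
  rows=[
    [0, [0, 0, -2], [0, 0, 0]],
    [0, [0, 0, -4], [0, 0, 0]],
    [0, [0, 0, -8], [0, 0, 0]],
    [0, [0, 0, -15], [0, 0, 0]],
    [0, [0, 0, -20], [0, 0, 0]],
    [0, [0, 0, -20], [0, 0, 0]],
    [0, [0, 0, -10], [0, 0, 0]],
    [0, [0, 0, -3], [0, 0, 0]],
    [0, [0, 0, 0], [0, 0, 0]],
    [0, [0, 0, 0], [0, 0, 0]],
  ],
)

```text
time_s: 12.55
tool_pos: [439.0, -293.0, 154.0]
ee_rot: [[0.967, -0.253, -0.002], [-0.253, -0.967, 0.001], [-0.002, -0.0, -1.0]]
wrist_force: [0.7, -0.5, -1.0]
grip_width: -0.2
gripper_force: 0.0
```

```bash
python3 - <<'E'
from h import *
o=get_obs();print(o["time_s"],np.round(o["tool_pos"],1),np.round(o["wrist_force"],1))
c=calibration("wrist");im,d=read_camera("wrist");W=world("wrist",d,c);hsv=cv2.cvtColor(im,cv2.COLOR_BGR2HSV)
m=(W[...,2]>50)&(d>0)&(hsv[...,2]>140)&(hsv[...,1]<60)&(np.hypot(W[...,0]-440,W[...,1]+294)<15)
print("button z",np.median(W[m][:,2]))
b,d=read_camera("scene");W=world("scene",d);f=np.load("pics/scene0.npz");W0=world("scene",f["d"])
for w in(W0,W):
    m=(np.hypot(w[...,0]-564,w[...,1]-35)<25)&(w[...,2]>100);print("tall",m.sum(),w[m].mean(0).round(1))
E
```

```text
12.55 [ 439. -293.  154.] [ 0.7 -0.5 -1. ]
button z 61.617483473746404
tall 117 [565.4  34.9 109.1]
tall 119 [565.4  35.3 108.9]
```

The button is back up, the tall fitting hasn't moved, and the arm is clear.

```bash
python3 -c "
from workcell import sign_off
print(sign_off())"
```

```text
the job is handed in; nothing more can be done
None
```

The job is handed in at about 12.6 s: I held the fingertips about 15 mm above the tall rack fitting for 3 s, then pressed the large button on the larger grey box to its stop, and it came back up. The tall fitting was not moved; I did not re-measure the other objects afterwards.

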